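# Open the pinch-lid ward carrier and pack the last two bottles

### The arm

A 6-joint arm with a two-finger parallel gripper is mounted at the origin on the work surface. World frame = base frame: x ahead of the robot, y to its left, z up, the work surface at z = 0. Lengths are in m, angles in rad, forces in N, time in s.
With the tool pointing down it reaches from about 0.375 to 0.75 m from the base axis. Payload 9 kg.
Tool frame: the origin (TCP) lies between the finger pads; the fingertips stand ctrl.tip_reach ahead of it and the grasp point (between the pads) lies 8 mm behind it (ctrl.tip_reach is the distance from the TCP to the fingertips, in m); z points along the fingers, y is the direction in which the jaws open and shut (so a half turn about z gives the same grasp; the last joint's range is limited). The gripper opens to 85 mm and grips with 20 to 120 N. Pads are 22 mm wide; open, the fingers measure 114 mm over their backs; the gripper's body (76 mm by 85 mm) begins 54 mm behind the grasp point. The pads swing forward as they close: fully open they stand 13 mm farther back than shut.
Start: joints at [-1.385, 0.104, 0.097, 1.564, 0, 1.353], TCP at [0.236, -0.552, 0.242] pointing down, gripper open.
Joint ranges: [-2.99, 2.99], [-0.84, 1.86], [-1.1, 1.16], [-1.84, 2.11], [-1.51, 1.56], [-3.14, 3.14]. Speed limits (rad/s): [2.22, 2.22, 2.57, 3.14, 3.14, 3.14].

### API

Orientations are given as a unit quaternion [w, x, y, z].
In Python, from station import ctrl gives the robot as it stands. The module is installed in compiled form; this text tells all that it offers.
- The arm moves only by the tool step_arm, never from a script. Its argument "increments" is a list of rows, each a list of 5 numbers: the closure, from -1 (fully open) to 1 (shut), then the shift along the world's x, y, z in cm, then the turn about the world's z in rad. In form: [[claw, dx, dy, dz, yaw], ...]. A call has 1 to 12 rows; each row shifts and turns the commanded pose from where the row before left it; what a row does not reach is not made up. A row lasts 1/12 s, in which the tool goes at most 41.7 mm and 7.16 degrees, less where a joint would pass 70% of its speed; a pose out of reach is approached as far as the arm can. A call is refused whole if a number of a shift passes 4.17 or a number of a turn 0.125, either way. A call with a gripper value outside its range is refused whole. The fingers move at their own pace and stop on an object; the grip force is fixed at half the most. Time passes only in rows, so rows that do not move let the fingers close. It gives the time, the measured TCP pose, the force and the opening at its end, in the units of the state.
- ctrl.state(): the state, without advancing time (a new reading comes with each control period).
- ctrl.snapshot(name): name is "scene" or "top" or "wrist"; returns the picture (480x640x3 uint8, red, green, blue); there is no depth.
- ctrl.camera_params(name): a dict with "camera_matrix" (3x3 intrinsics, pixels), "dist_coeffs" ([k1, k2, p1, p2, k3] as OpenCV has them; the pictures are not rectified), "xyz" and "attitude" of the camera in the world. Camera axes: x right, y down, z forward; pixel columns grow to the right and rows downward; lengths in m; the calibration is good to about 2 mm. A picture is of the moment at which its call begins: read the wrist's pose just before it. camera_params takes no time and is no camera call; for the wrist camera it gives the pose at the moment of the call.
- ctrl.job_done(): hands the job in, once; it reports no verdict.
The state is a dict: "t": time; "q": joint angles; "qvel": joint speeds; "effort": joint torques, N m; "eef_pos": TCP position; "orientation": TCP orientation; "contact_force": force on the tool from outside, world axes, zero at the start; "moment": the same for the moment, N m; "grip_width": finger opening in m.
Only numpy, scipy, OpenCV 4.12 (cv2) and the standard library are available. Lean on these libraries where they do the work, as an engineer would, in place of code of your own. Each camera call takes 0.05 s, during which the arm holds its last target. There are 200 camera calls.

### The job

Pinch the two orange buttons fully together, firmly but with no more than 40 N, to free the lid of the blue bottle carrier without wrenching it against its catches, lift it off and lay it right way up on the green mat. Then gently lower the two bottles from the yellow basket, without dropping them, into the two free places among the five in the carrier, easing those aside, so that all seven stand upright on its floor, and leave the other things where they are.

Things in the scene. Friction and masses are not known exactly. Their poses are not given: they have to be found in the camera images.
- drum: fixed round blue bottle carrier; origin at the centre of its underside. Floor 6 mm thick, inner radius 52.5 mm, rim 72 mm above the underside; an outer flange of 65 mm radius, at 64 mm, carries the lid. Inside stand five bottles, one in the middle and four around it, leaving two free places of a hexagon roughly (within 15 degrees) on the drum's +x and -x sides.
- keeper_left (a point): steel keeper outside the drum wall on its +y side, 36 mm wide, from 65 to 81 mm from the drum axis, top 133 mm above the drum's underside. Its roof, underside at 127 mm, holds down the lid's bolt. This point: centre of its top. It stays on the drum.
- keeper_right (a point): the same on the drum's -y side.
- lid: loose white cap, 127 mm across, 0.22 to 0.43 kg in all, hollow below; origin at the centre of its lower edge, z up, top face at 51 mm. Starts on the drum flange (64 mm), yaw as the drum's, 1.5 mm of play. Lift it straight up 45 mm or more to clear stoppers and keepers. Two orange buttons stand on top, facing its +y and -y; steel bolts run out from them to 72 mm.
- button_left (a joint): inward travel of the +y button, m: 0 out, 0.009 at its stop. Spring: 7 N at first, 14 N at the stop. Its bolt clears the keeper at 0.007 if the lid sits central, up to 0.0085 if not: squeeze to the stop. Light plastic: do not pinch with over 40 N. Both must be in together; each springs out when let go.
- button_right (a joint): the same for the -y button, which moves towards the lid's +y.
- button_left_face (a point): on the outer face of the upright orange +y button, mid width, 78 mm above the lid's origin, moving with it. Button 32 mm wide along x, 8 mm thick, from 54 to 94 mm above the lid's origin; outer faces 54 mm apart when out, 36 mm fully in. Outside it lies its bolt, 12 mm wide, top 61.5 mm above the lid's origin: fingertips stay above that.
- button_right_face (a point): the same for the -y button.
- mat: fixed green square mat, 170 x 170 x 4 mm, flat on the counter, left or right of the drum; origin at the centre of its underside.
- basket: fixed shallow yellow basket, 190 (x) x 140 (y) mm, walls 31 mm high, floor 4 mm thick, left or right of the drum; origin at the centre of its underside. Holds bottle_a, bottle_b and a small white tablet jar that stays there.
- bottle_a: stoppered glass bottle, 96 mm tall, 0.08 to 0.17 kg; origin at the centre of its underside. Amber body 32 mm across up to 58 mm, foot tapered to 22 mm over the lowest 8 mm, shoulder narrowing to 17 mm at 70 mm; pale stopper to grip, 15 mm across, from 70 to 96 mm. Stands in the basket, on its -x half.
- bottle_b: stoppered glass bottle, 96 mm tall, 0.08 to 0.17 kg; origin at the centre of its underside. Amber body 32 mm across up to 58 mm, foot tapered to 22 mm over the lowest 8 mm, shoulder narrowing to 17 mm at 70 mm; pale stopper to grip, 15 mm across, from 70 to 96 mm. Stands in the basket, on its +x half.
- packed_mid: one of the five bottles already in the drum, like bottle_a, loose on the drum floor; its axis 32 to 36 mm from packed_mid's unless it is that one. Beside a free place (centre 36 mm from packed_mid, midway between its two neighbours) it stands up to 3 mm in the way and must be eased aside by the new bottle's tapered foot. In the middle.
- packed_1: one of the five bottles already in the drum, like bottle_a, loose on the drum floor; its axis 32 to 36 mm from packed_mid's unless it is that one. Beside a free place (centre 36 mm from packed_mid, midway between its two neighbours) it stands up to 3 mm in the way and must be eased aside by the new bottle's tapered foot. By the +x place, on its +y side.
- packed_2: one of the five bottles already in the drum, like bottle_a, loose on the drum floor; its axis 32 to 36 mm from packed_mid's unless it is that one. Beside a free place (centre 36 mm from packed_mid, midway between its two neighbours) it stands up to 3 mm in the way and must be eased aside by the new bottle's tapered foot. By the -x place, on its +y side.
- packed_3: one of the five bottles already in the drum, like bottle_a, loose on the drum floor; its axis 32 to 36 mm from packed_mid's unless it is that one. Beside a free place (centre 36 mm from packed_mid, midway between its two neighbours) it stands up to 3 mm in the way and must be eased aside by the new bottle's tapered foot. By the -x place, on its -y side.
- packed_4: one of the five bottles already in the drum, like bottle_a, loose on the drum floor; its axis 32 to 36 mm from packed_mid's unless it is that one. Beside a free place (centre 36 mm from packed_mid, midway between its two neighbours) it stands up to 3 mm in the way and must be eased aside by the new bottle's tapered foot. By the +x place, on its -y side.
- tablet_jar: small white tablet jar, 36 mm across, 48 mm tall, loose in the basket on its +y side; a bystander; origin at the centre of its underside.
- stock_amber: loose amber stock bottle, 60 mm across, 125 mm tall, at the far edge; a bystander; origin at the centre of its underside.
- stock_white: loose white stock jar, 64 mm across, 110 mm tall, at the far edge; a bystander; origin at the centre of its underside.
- mortar: loose white mortar bowl, 110 mm across, 60 mm tall, far left; a bystander; origin at the centre of its underside.
Things that resemble listed ones, but are neither listed nor needed, are in the scene too. What is shaped like the lid but red or turquoise is not meant.

How it is judged:
On the way, in this order (a step that is already met when the one before it is completed fails the run):
1. both buttons are squeezed in at once while the lid is still on the carrier (value of joint each of button_left, button_right above 0.005 m and distance between lid and drum below 0.07 m), for 0.1 s.
2. the lid lies right way up on the mat, let go (z of lid in the frame of mat below 0.008 m and horizontal distance between lid and mat below 0.05 m and angle between lid's own z axis and vertical below 0.08 rad and contact force between the fingers and lid below 0.1 N), for 0.2 s.
3. a bottle from the basket, still held, is down within 16 mm of the carrier's floor (((z of bottle_a in the frame of drum below 0.022 m and horizontal distance between bottle_a and drum below 0.045 m and contact force between the fingers and bottle_a above 0.5 N) or (z of bottle_b in the frame of drum below 0.022 m and horizontal distance between bottle_b and drum below 0.045 m and contact force between the fingers and bottle_b above 0.5 N))), for 0.05 s.
4. the other bottle too, still held, is down within 16 mm of the carrier's floor (z of each of bottle_a, bottle_b in the frame of drum below 0.022 m and horizontal distance between each of bottle_a, bottle_b and drum below 0.045 m and ((z of bottle_a in the frame of drum below 0.022 m and horizontal distance between bottle_a and drum below 0.045 m and contact force between the fingers and bottle_a above 0.5 N) or (z of bottle_b in the frame of drum below 0.022 m and horizontal distance between bottle_b and drum below 0.045 m and contact force between the fingers and bottle_b above 0.5 N))), for 0.05 s.
At the end, for the whole second after the job is handed in: the lid lies flat and right way up on the mat (centre within 50 mm of the mat's); all seven bottles stand inside the carrier, on its floor within 4 mm, within 0.08 rad of upright and at rest (z of lid in the frame of mat below 0.008 m and horizontal distance between lid and mat below 0.05 m and angle between each of lid, bottle_a, bottle_b, packed_mid, packed_1, packed_2, packed_3, packed_4's own z axis and vertical below 0.08 rad and z of each of bottle_a, bottle_b, packed_mid, packed_1, packed_2, packed_3, packed_4 in the frame of drum below 0.01 m and horizontal distance between each of bottle_a, bottle_b, packed_mid, packed_1, packed_2, packed_3, packed_4 and drum below 0.045 m and linear speed of each of bottle_a, bottle_b, packed_mid, packed_1, packed_2, packed_3, packed_4 below 0.02 m/s); the robot touches nothing.
It fails at once if the light plastic buttons are pinched with over 45 N (90 N summed over both fingers) (contact force between the fingers and lid above 90 N).
It fails at once if a new bottle is forced against one in the carrier with over 30 N (contact force between any of bottle_a, bottle_b and packed_mid above 30 N or contact force between any of bottle_a, bottle_b and packed_1 above 30 N or contact force between any of bottle_a, bottle_b and packed_2 above 30 N or contact force between any of bottle_a, bottle_b and packed_3 above 30 N or contact force between any of bottle_a, bottle_b and packed_4 above 30 N).
It fails at once if the lid is wrenched against its catches or the carrier (over 45 N between them) (contact force between lid and drum above 45 N).
It fails at once if a bottle is tipped over by more than 0.6 rad (angle between any of bottle_a, bottle_b, packed_mid, packed_1, packed_2, packed_3, packed_4's own z axis and vertical above 0.6 rad).
It fails at once if the tablet jar, a stock bottle, the stock jar or the mortar is moved more than 30 mm (distance of any of tablet_jar, stock_amber, stock_white, mortar from where it was at the start of the episode above 0.03 m).
It also fails if it takes over 72 s, if anything falls off the work surface, if the arm or the gripper's body presses on something with over 40 N, if the wrist force passes 120 N, or if a joint passes its speed limit or range.

## Working session

There is one attempt and no reset: what is moved stays moved. The work goes in short steps, Python scripts to look and compute and a tool call to move; the robot and the scene stay as the last step left them, time stands still between calls to the robot, and variables do not carry over. Pictures are saved under pics/ and viewed, about 8 in all and at most 12, crops included, and the job is handed in when it is done.

Besides the shell and the picture viewer there is one more tool, called after "Request:" as name(argument=value, ...) on one line, values as JSON. step_arm: Moves the arm, as the interface text tells. Its arguments: {"type":"object","properties":{"increments":{"type":"array"}},"required":["increments"]}

```bash
mkdir -p pics; cat > h.py <<'E'
import numpy as np, cv2
from station import ctrl
from scipy.spatial.transform import Rotation as R
def cam(n):
    p=ctrl.camera_params(n); K=np.array(p["camera_matrix"]);d=np.array(p["dist_coeffs"]);a=np.array(p["attitude"],float)
    M=a if a.shape==(3,3) else R.from_quat(np.r_[a[1:],a[0]]).as_matrix()
    return K,d,np.array(p["xyz"]),M
def ray(c,uv):
    K,d,t,M=c; q=cv2.undistortPoints(np.array(uv,float).reshape(-1,1,2),K,d).reshape(-1,2)
    return t,np.c_[q,np.ones(len(q))]@M.T
def onz(c,uv,z):
    t,v=ray(c,uv); return t+v*((z-t[2])/v[:,2])[:,None]
def proj(c,P):
    K,d,t,M=c; return cv2.projectPoints((np.array(P,float).reshape(-1,3)-t)@M,np.zeros(3),np.zeros(3),K,d)[0].reshape(-1,2)
def snap(n,f=None):
    c=cam(n); im=ctrl.snapshot(n)
    if f: cv2.imwrite("pics/"+f,im[:,:,::-1])
    return c,im
E
python3 - <<'E'
from h import *
print(ctrl.state(), ctrl.tip_reach)
for n in("scene","top"):
    c,im=snap(n,n+"0.png"); print(n,c)
snap("wrist","wrist0.png")
E
```

```text
{'t': 0.0, 'q': array([-1.38468242e+00,  1.04692021e-01,  9.64572952e-02,  1.56389479e+00,
        1.73394268e-06,  1.35307261e+00]), 'qvel': array([ 7.22290846e-05, -6.02434671e-04,  5.53437255e-04,  8.86489244e-04,
       -2.65063971e-04,  1.03262167e-03]), 'effort': array([ 1.69561885e-03, -5.56925046e+01,  5.03652191e+01,  1.65890157e-02,
       -2.73928972e-04,  3.31138278e-05]), 'eef_pos': array([ 0.23570557, -0.55141522,  0.24151999]), 'orientation': array([-6.66500011e-04,  9.79683347e-01,  2.00549484e-01,  1.14019240e-05]), 'contact_force': array([0.09190777, 0.40884661, 0.22567191]), 'moment': array([ 0.03291868, -0.01195218, -0.00426374]), 'grip_width': 0.08545974029591423} 0.011
scene (array([[616.98683814,   0.        , 319.5439412 ],
       [  0.        , 616.98683814, 245.92977871],
       [  0.        ,   0.        ,   1.        ]]), array([-0.15603859,  0.        ,  0.        ,  0.        ,  0.        ]), array([0.98643369, 0.42810926, 1.00773502]), array([[-0.70915528,  0.5740787 , -0.40930726],
       [ 0.70493327,  0.58799004, -0.39665701],
       [ 0.01295625, -0.56982572, -0.82166342]]))
top (array([[517.70615207,   0.        , 328.97689821],
       [  0.        , 517.70615207, 233.82009265],
       [  0.        ,   0.        ,   1.        ]]), array([-0.06306981,  0.        ,  0.        ,  0.        ,  0.        ]), array([0.4272395 , 0.00165326, 1.04215986]), array([[ 0.00684058, -0.994724  ,  0.10235903],
       [-0.9999328 , -0.00584623,  0.01001121],
       [-0.00935997, -0.10242064, -0.99469714]]))
```

View pics/top0.png

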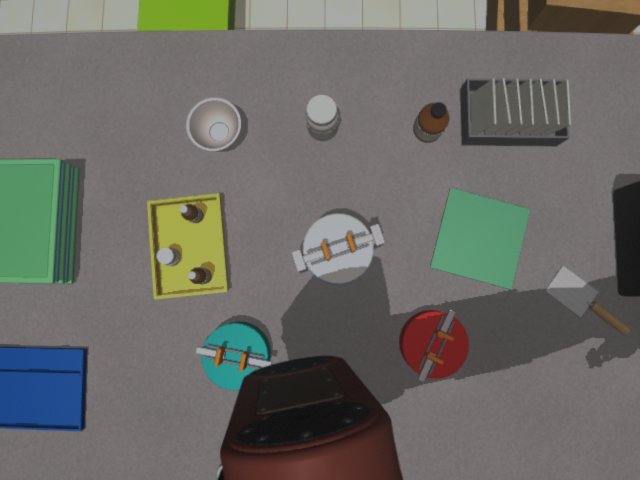

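View pics/scene0.png

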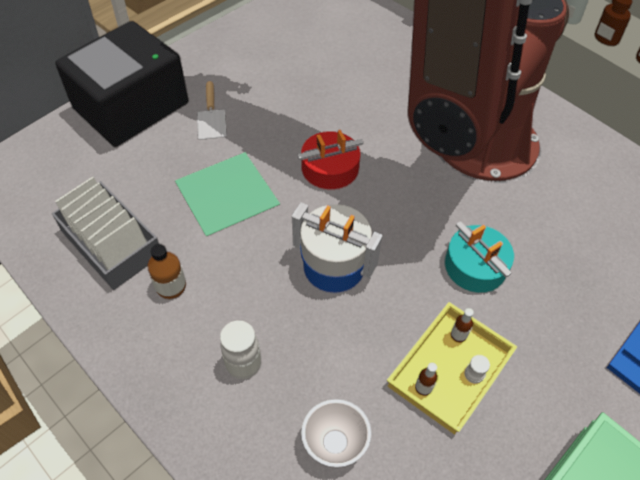

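The top view shows three lid-shaped things: white at (338,248) on the blue drum, turquoise at (236,356) and red at (435,345). White on blue is the described one. The green mat is at (480,238), not the green box at left (35,222). The basket is at (188,246), with bottles at about (190,212) and (200,275) and the jar at (168,256).

```bash
python3 - <<'E'
from h import *
ct,cs=cam("top"),cam("scene"); T=cv2.imread("pics/top0.png"); S=cv2.imread("pics/scene0.png")
H=cv2.cvtColor(T,cv2.COLOR_BGR2HSV); HS=cv2.cvtColor(S,cv2.COLOR_BGR2HSV)
def blobs(H,lo,hi,box,amin):
    m=cv2.inRange(H,lo,hi); k=np.zeros_like(m); x0,y0,x1,y1=box; k[y0:y1,x0:x1]=m[y0:y1,x0:x1]
    n,l,s,c=cv2.connectedComponentsWithStats(k)
    return [(s[i,4],c[i].round(1),s[i,:4],(l==i)) for i in range(1,n) if s[i,4]>=amin]
for nm,c,HH,box in(("top",ct,H,(290,205,390,290)),("scene",cs,HS,(285,195,390,260))):
    for b in blobs(HH,(5,150,120),(20,255,255),box,15):
        ys,xs=np.nonzero(b[3]); r=cv2.minAreaRect(np.c_[xs,ys].astype(np.float32))
        print(nm,"orange",b[0],b[1],b[2],[np.round(v,1) for v in r], onz(c,[b[1]],0.145).round(4))
def rect(lo,hi,box,z):
    b=max(blobs(H,lo,hi,box,200),key=lambda b:b[0]); ys,xs=np.nonzero(b[3])
    hull=cv2.convexHull(np.c_[xs,ys].astype(np.int32)); q=cv2.boxPoints(cv2.minAreaRect(hull))
    P=onz(ct,q,z); print(q.round(1).tolist(),P[:,:2].round(4).tolist(),"c",P.mean(0).round(4), np.linalg.norm(P[1]-P[0]).round(4),np.linalg.norm(P[2]-P[1]).round(4), np.degrees(np.arctan2(*(P[1]-P[0])[1::-1])).round(2))
rect((60,60,80),(85,255,255),(400,160,560,310),.004)
rect((22,120,80),(35,255,255),(130,180,245,310),.031)
# white lid
for b in blobs(H,(0,0,150),(179,50,255),(285,200,395,295),50): print("white",b[:3])
def up(I,b,f,k): cv2.imwrite("pics/"+f,cv2.resize(I[b[1]:b[3],b[0]:b[2]],None,fx=k,fy=k,interpolation=cv2.INTER_CUBIC))
a=cv2.resize(T[200:300,285:395],(440,400),interpolation=2);d=cv2.resize(S[190:300,285:395],(360,400),interpolation=2)
e=cv2.resize(T[190:305,140:235],(330,400),interpolation=2)
f=np.hstack([a,d]);f=np.hstack([cv2.resize(f,None,fx=.57,fy=.57),cv2.resize(e,(340,228))]);
cv2.imwrite("pics/crop1.png",np.hstack([a,e]))
E
```

```text
top orange 73 [350.6 242.2] [347 234   8  17] [array([350.6, 242.2]), array([17.1,  4.1]), np.float64(71.6)] [[ 0.5051 -0.027   0.145 ]]
top orange 66 [325.3 250.5] [322 242   8  18] [array([325.2, 250.6]), array([17.7,  3.8]), np.float64(71.6)] [[0.4904 0.0169 0.145 ]]
scene orange 135 [324.2 218.1] [320 206  10  25] [array([324.1, 218. ]), array([ 8.3, 24.6]), np.float64(5.7)] [[ 0.5088 -0.0249  0.145 ]]
scene orange 101 [347.4 227.2] [343 216  11  24] [array([347.1, 227.2]), array([ 6., 25.]), np.float64(18.4)] [[0.494  0.0174 0.145 ]]
[[429.0, 267.70001220703125], [450.0, 187.10000610351562], [531.7999877929688, 208.5], [510.70001220703125, 289.0]] [[0.467, -0.1888], [0.6312, -0.234], [0.5885, -0.4011], [0.425, -0.353]] c [ 0.5279 -0.2942  0.004 ] 0.1703 0.1724 -15.38
[[145.60000610351562, 199.8000030517578], [219.5, 193.5], [227.8000030517578, 291.8999938964844], [153.89999389648438, 298.20001220703125]] [[0.5976, 0.3791], [0.6106, 0.2303], [0.4161, 0.2085], [0.4024, 0.3542]] c [0.5067 0.293  0.031 ] 0.1493 0.1957 -85.01
white (np.int32(1229), array([331.3, 229.5]), array([304, 214,  65,  40], dtype=int32))
white (np.int32(150), array([377.1, 234.2]), array([371, 225,  13,  20], dtype=int32))
white (np.int32(1140), array([341.9, 258.6]), array([304, 235,  69,  41], dtype=int32))
white (np.int32(141), array([338.9, 247.1]), array([331, 241,  17,  13], dtype=int32))
white (np.int32(155), array([298.3, 260.1]), array([292, 250,  13,  21], dtype=int32))
```

View pics/crop1.png

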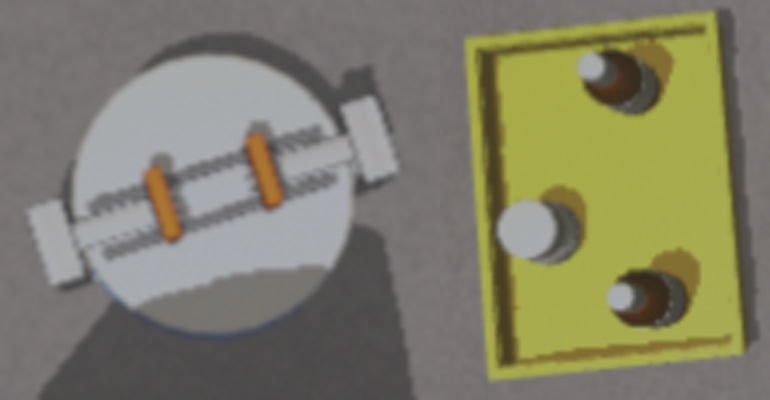

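The crop confirms the white lid on the blue drum with orange buttons, its keepers to left and right, and the two amber bottles and white jar in the basket.

```bash
python3 - <<'E'
from h import *
ct,cs=cam("top"),cam("scene")
k=onz(ct,[(298.3,260.1),(377.1,234.2)],.133); print("keepers",k.round(4),np.linalg.norm(k[0]-k[1]),"mid",k.mean(0).round(4))
d=k[0]-k[1]; print("yaw",np.arctan2(-d[0],d[1]))
b=onz(ct,[(325.3,250.5),(350.6,242.2)],.156); print("buttons",b.round(4),b.mean(0),np.arctan2(-(b[0]-b[1])[0],(b[0]-b[1])[1]))
# bottle stoppers top crop: e scale 330/95=3.474, 400/115=3.478, offset 440
for u,v in((592,66),(622,296),(528,230)):
    p=((u-440)/3.474+140,v/3.478+190); print(p,onz(ct,[p],.100 if v!=230 else .052).round(4))
def tri(p,q):
    a,v=ray(ct,[p]);b,w=ray(cs,[q]); 
    s=np.linalg.lstsq(np.c_[v[0],-w[0]],b-a,rcond=None)[0]; return (a+s[0]*v[0]+b+s[1]*w[0])/2,np.linalg.norm(a+s[0]*v[0]-b-s[1]*w[0])
print(tri((325.3,250.5),(347.4,227.2)),tri((350.6,242.2),(324.2,218.1)))
E
```

```text
keepers [[ 0.474   0.0644  0.133 ]
 [ 0.5206 -0.0741  0.133 ]] 0.1461680955426852 mid [ 0.4973 -0.0049  0.133 ]
yaw 0.32436172556990167
buttons [[ 0.4896  0.0167  0.156 ]
 [ 0.5042 -0.0267  0.156 ]] [ 0.49690455 -0.00499152  0.156     ] 0.3238326026197966
(183.75359815774323, 208.9764232317424) [[0.5689 0.2806 0.1   ]]
(192.38917674150835, 275.1063829787234) [[0.4469 0.2603 0.1   ]]
(165.33103051237765, 256.129959746981) [[0.4839 0.3276 0.052 ]]
(array([0.49123113, 0.01622242, 0.1410766 ]), np.float64(0.0018018536213063223)) (array([ 0.50576618, -0.02740938,  0.13972219]), np.float64(0.000563886662085999))
```

Request:
step_arm(increments=[[0,1.45,3.03,0,-0.02],[0,1.45,3.03,0.3,-0.02],[0,1.45,3.03,0.3,-0.02],[0,1.45,3.03,0.3,-0.02],[0,1.45,3.03,0.3,0],[0,1.45,3.03,0.3,0],[0,1.45,3.03,0.3,0],[0,1.45,3.03,0.3,0],[0,1.45,3.03,0.3,0],[0,1.45,3.03,0.3,0],[0,1.45,3.03,0.3,0],[0,1.45,3.03,0.3,0]])

```text
t: 1.15
eef_pos: [0.41, -0.1866, 0.2754]
orientation: [0.0, 0.987, 0.161, -0.0]
contact_force: [0.6, -0.3, 0.1]
grip_width: 0.0427
```

Request:
step_arm(increments=[[0.2,1.45,3.03,0.3,0],[0.2,1.45,3.03,0.3,0],[0.2,1.45,3.03,0.3,0],[0.2,1.45,3.03,0.3,0],[0.2,1.45,3.03,0.3,0],[0.2,1.45,3.03,0,0],[0.2,0,0,0,0],[0.2,0,0,0,0]])

```text
t: 1.82
eef_pos: [0.4969, -0.0049, 0.29]
orientation: [-0.0, 0.987, 0.163, -0.0]
contact_force: [-0.8, -0.8, -0.8]
grip_width: 0.0341
```

```bash
python3 - <<'E'
from h import *
s=ctrl.state(); print(s["t"],s["eef_pos"],s["orientation"],s["grip_width"],ctrl.tip_reach)
c,im=snap("wrist","w1.png"); print(c[2],c[3].round(3)); print(proj(c,[(.497,-.005,.158)]))
E
```

```text
1.8167 [ 0.49692518 -0.00487013  0.28997268] [-8.20502921e-05  9.86656306e-01  1.62816452e-01 -3.60384758e-04] 0.034083934989700894 0.011
[0.5750116  0.02168933 0.42164414] [[ 0.321 -0.898 -0.3  ]
 [-0.947 -0.305 -0.102]
 [ 0.     0.317 -0.948]]
[[316.47719583 229.20067596]]
```

View pics/w1.png

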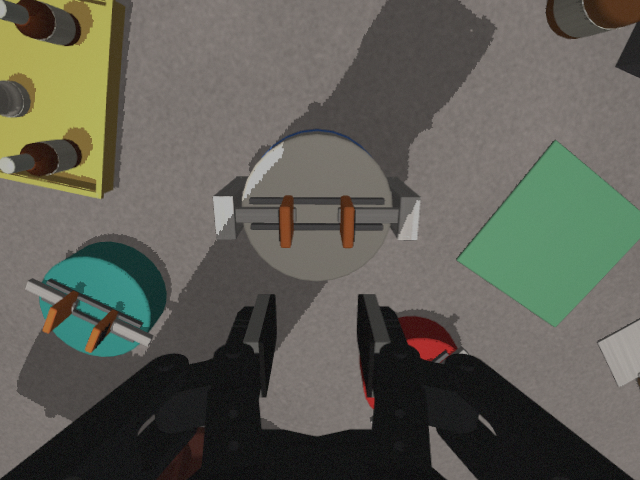

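The wrist view shows the white lid's buttons at (287,220) and (348,220), centred as predicted (mid column 317 against 316.5 computed). The opening is linear in closure, about 42.7·(1−c) mm.

Request:
step_arm(increments=[[-0.45,0,0,-2,0],[-0.45,0,0,-2,0],[-0.45,0,0,-2,0],[-0.45,0,0,-2,0],[-0.45,0,0,-2,0],[-0.45,0,0,-2,0],[-0.45,0,0,-1.5,0],[-0.45,0,0,-1.5,0],[-0.45,0,0,0,0],[-0.45,0,0,0,0]])

```text
t: 2.7
eef_pos: [0.496, -0.0072, 0.14]
orientation: [-0.0, 0.987, 0.16, -0.001]
contact_force: [-0.3, 0.6, 0.5]
grip_width: 0.0617
```

```bash
python3 - <<'E'
from h import *
s=ctrl.state(); print(s["t"],s["eef_pos"],s["orientation"],s["grip_width"],s["contact_force"])
c,im=snap("wrist"); c2,i2=snap("scene"); print(proj(c2,[(.497,-.005,.158)]))
a=im[120:460,120:520]; b=cv2.resize(i2[165:285,265:405],None,fx=2.83,fy=2.83,interpolation=2)[:340]
cv2.imwrite("pics/g1.png",np.hstack([a,b])[:,:,::-1])
E
```

```text
2.7 [ 0.49596575 -0.00721744  0.13996478] [-1.80921379e-04  9.87051769e-01  1.60400408e-01 -6.94288385e-04] 0.061735100296362345 [-0.253321    0.580199    0.48514925]
[[337.26802311 216.293683  ]]
```

View pics/g1.png

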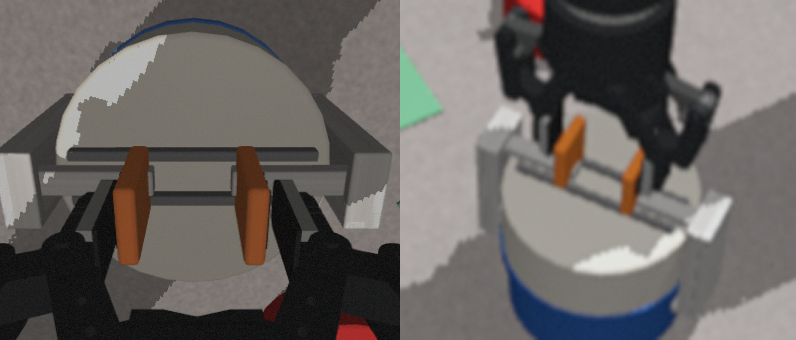

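The wrist crop shows the pads straddling both buttons, clear of bolts and keepers. The tool sits about 2 mm to the −y side, which the pose reading confirms, so I correct that and begin squeezing in small steps.

Request:
step_arm(increments=[[-0.4,0.09,0.23,0,0.004],[-0.4,0,0,0,0],[-0.3,0,0,0,0],[-0.2,0,0,0,0],[-0.1,0,0,0,0],[0,0,0,0,0],[0,0,0,0,0],[0,0,0,0,0]])

```text
t: 3.47
eef_pos: [0.4984, -0.0043, 0.142]
orientation: [0.001, 0.987, 0.163, 0.001]
contact_force: [-2.2, -0.3, 10.7]
grip_width: 0.0433
```

Request:
step_arm(increments=[[0.05,0,0,0,0],[0.1,0,0,0,0],[0.1,0,0,0,0],[0.1,0,0,0,0]])

```text
t: 3.8
eef_pos: [0.4984, -0.0044, 0.1423]
orientation: [0.001, 0.987, 0.163, 0.001]
contact_force: [-2.7, -0.5, 11.4]
grip_width: 0.0389
```

Request:
step_arm(increments=[[0.13,0,0,0,0],[0.13,0,0,0,0],[0.13,0,0,0,0]])

```text
t: 4.05
eef_pos: [0.4985, -0.0044, 0.1424]
orientation: [0.001, 0.987, 0.163, 0.001]
contact_force: [-2.7, -0.5, 13.3]
grip_width: 0.0374
```

Request:
step_arm(increments=[[0.14,0,0,0.05,0],[0.15,0,0,0.05,0],[0.15,0,0,0,0],[0.15,0,0,0,0]])

```text
t: 4.38
eef_pos: [0.4984, -0.0042, 0.1426]
orientation: [0.0, 0.987, 0.163, 0.001]
contact_force: [-1.0, 0.4, 7.8]
grip_width: 0.0366
```

Request:
step_arm(increments=[[0.16,0,0,0,0],[0.16,0,0,0,0],[0.16,0,0,0,0],[0.16,0,0,0,0]])

```text
t: 4.72
eef_pos: [0.4984, -0.0042, 0.1426]
orientation: [0.0, 0.987, 0.163, 0.001]
contact_force: [0.0, 0.3, 8.9]
grip_width: 0.036
```

```bash
python3 - <<'E'
from h import *
s=ctrl.state(); print(s["t"],s["grip_width"])
c,im=snap("wrist"); H=cv2.cvtColor(im,cv2.COLOR_RGB2HSV); m=cv2.inRange(H,(5,120,80),(20,255,255)); m[:,:200]=0;m[:,480:]=0;m[:200]=0;m[420:]=0
n,l,st,ce=cv2.connectedComponentsWithStats(m); print([(x.tolist()) for x in st[1:] if x[4]>60]); print(proj(c,[(.497,-.005,.158)]))
# keeper bolt geometry: crop for viewing
cv2.imwrite("pics/g2.png",cv2.resize(im[180:420,140:500],None,fx=2,fy=2)[:,:,::-1])
E
```

```text
4.7167 0.03603326105936327
[[265, 271, 26, 116, 2087], [342, 271, 27, 117, 2062]]
[[317.16440246 355.00503115]]
```

View pics/g2.png

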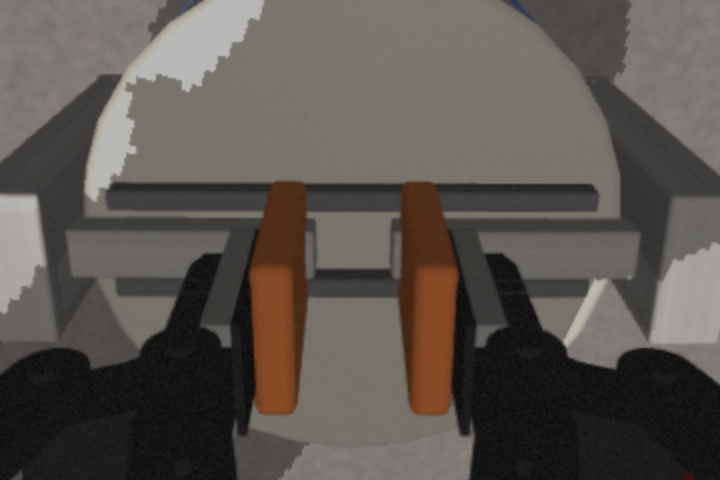

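The wrist crop shows both buttons in and both bolt ends (68 and 638) drawn clear of the keeper roofs (45 and 648). The width is 36.0 mm, the stop. A touch firmer, then a slow lift test.

Request:
step_arm(increments=[[0.17,0,0,0,0],[0.17,0,0,0,0],[0.17,0,0,0,0]])

```text
t: 5.02
eef_pos: [0.4983, -0.0042, 0.1426]
orientation: [0.001, 0.987, 0.163, 0.001]
contact_force: [-1.2, 0.6, 9.7]
grip_width: 0.0355
```

Request:
step_arm(increments=[[0.17,0,0,0.15,0],[0.17,0,0,0.15,0],[0.17,0,0,0.15,0],[0.17,0,0,0.15,0]])

```text
t: 5.35
eef_pos: [0.4974, -0.004, 0.147]
orientation: [-0.0, 0.987, 0.163, -0.0]
contact_force: [0.8, -0.1, -2.2]
grip_width: 0.036
```

Request:
step_arm(increments=[[0.17,0,0,0.3,0],[0.17,0,0,0.5,0],[0.17,0,0,0.8,0],[0.17,0,0,0.8,0],[0.17,0,0,0.8,0],[0.17,0,0,0.8,0],[0.17,0,0,0.8,0],[0.17,0,0,0.8,0],[0.17,0,0,0.8,0],[0.17,0,0,0.8,0],[0.17,0,0,0.3,0],[0.17,0,0,0,0]])

```text
t: 6.35
eef_pos: [0.4981, -0.0042, 0.2233]
orientation: [0.0, 0.987, 0.163, 0.001]
contact_force: [1.5, 0.4, -1.7]
grip_width: 0.0356
```

```bash
python3 - <<'E'
from h import *
s=ctrl.state(); print(s["t"],s["eef_pos"],s["grip_width"],s["contact_force"],s["moment"])
c2,i2=snap("scene");c,im=snap("wrist")
b=cv2.resize(i2[120:300,250:420],None,fx=2.5,fy=2.5,interpolation=2)
cv2.imwrite("pics/l1.png",np.hstack([b,cv2.resize(im,None,fx=.55,fy=.9375)[:450,:]])[:,:,::-1])
E
```

```text
6.35 [ 0.49807617 -0.00417786  0.22334819] 0.03555696262149872 [ 1.48554167  0.36949595 -1.65999346] [ 0.02129581 -0.01891928  0.0108809 ]
```

View pics/l1.png

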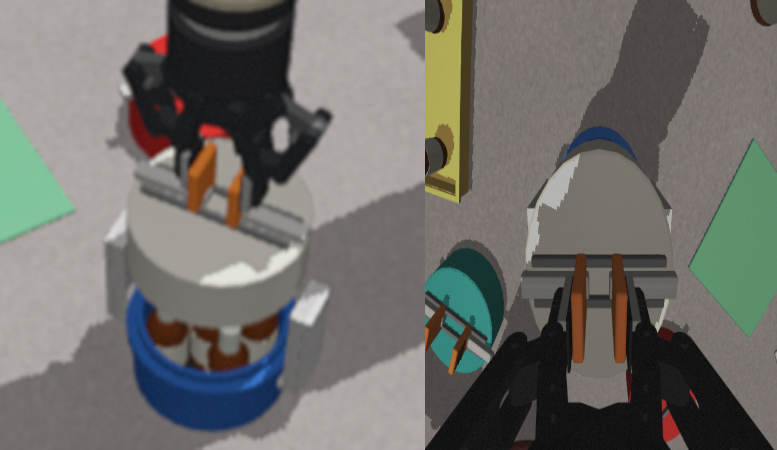

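The picture shows the lid held level and clear, with five bottles inside the blue drum. I carry it to the mat.

Request:
step_arm(increments=[[0.17,0,0,1,0],[0.17,0,0,1,0],[0.17,0.1,-0.8,0,0],[0.17,0.15,-1.5,0,0],[0.17,0.25,-2.2,0,0],[0.17,0.25,-2.5,0,0],[0.17,0.25,-2.5,0,0],[0.17,0.25,-2.5,0,0],[0.17,0.25,-2.5,0,0],[0.17,0.25,-2.5,0,0],[0.17,0.25,-2.5,0,0],[0.17,0.25,-2.5,0,0]])

```text
t: 7.45
eef_pos: [0.5201, -0.2261, 0.2425]
orientation: [0.0, 0.987, 0.163, 0.0]
contact_force: [0.2, 0.3, -1.4]
grip_width: 0.0353
```

Request:
step_arm(increments=[[0.17,0.25,-2.5,0,0],[0.17,0.25,-2.0,0,0],[0.17,0.2,-1.5,0,0],[0.17,0.1,-1,0,0],[0.17,0.1,-0.5,0,0],[0.17,0,0,-1,0],[0.17,0,0,-2,0],[0.17,0,0,-2,0],[0.17,0,0,-2,0],[0.17,0,0,-2,0],[0.17,0,0,-2,0],[0.17,0,0,-1,0]])

```text
t: 8.45
eef_pos: [0.5281, -0.297, 0.119]
orientation: [-0.001, 0.987, 0.164, -0.001]
contact_force: [-0.6, 0.5, -3.8]
grip_width: 0.0356
```

Request:
step_arm(increments=[[0.17,0,0,-1,0],[0.17,0,0,-0.8,0],[0.17,0,0,-0.6,0],[0.17,0,0,-0.4,0],[0.17,0,0,-0.2,0],[0.17,0,0,-0.2,0],[0.17,0,0,0,0]])

```text
t: 9.03
eef_pos: [0.5293, -0.2992, 0.0905]
orientation: [0.0, 0.987, 0.163, 0.0]
contact_force: [0.1, -0.5, -3.0]
grip_width: 0.0359
```

Request:
step_arm(increments=[[0.17,0,0,-0.15,0],[0.17,0,0,-0.15,0],[0.17,0,0,-0.15,0],[0.17,0,0,0,0]])

```text
t: 9.37
eef_pos: [0.5291, -0.299, 0.0856]
orientation: [-0.0, 0.987, 0.163, -0.0]
contact_force: [0.2, 0.4, -2.4]
grip_width: 0.036
```

Request:
step_arm(increments=[[0.17,0,0,-0.15,0],[0.17,0,0,-0.15,0],[0.17,0,0,0,0]])

```text
t: 9.62
eef_pos: [0.5292, -0.2992, 0.0829]
orientation: [0.0, 0.987, 0.163, 0.0]
contact_force: [0.5, -0.6, -1.5]
grip_width: 0.0357
```

Request:
step_arm(increments=[[0.17,0,0,-0.15,0],[0.17,0,0,-0.15,0],[0.17,0,0,0,0]])

```text
t: 9.87
eef_pos: [0.5295, -0.2995, 0.0825]
orientation: [0.001, 0.987, 0.163, 0.0]
contact_force: [-8.3, 4.2, 16.9]
grip_width: 0.0357
```

Contact at z≈0.0825, as predicted. Ease back up and release gradually, then retreat above the drum for a wrist look.

Request:
step_arm(increments=[[0.15,0,0,0.15,0],[0.08,0,0,0,0],[0,0,0,0,0],[-0.1,0,0,0,0],[-0.25,0,0,0,0],[-0.45,0,0,0,0],[-0.45,0,0,0,0],[-0.45,0,0,0,0],[-0.45,0,0,2,0],[-0.45,0,0,3,0],[-0.45,0,0,4,0],[-0.45,0,0,4,0]])

```text
t: 10.87
eef_pos: [0.5286, -0.2985, 0.2121]
orientation: [-0.001, 0.987, 0.163, -0.001]
contact_force: [1.2, -0.2, 0.4]
grip_width: 0.062
```

Request:
step_arm(increments=[[-0.45,-0.3,3,3,0],[-0.45,-0.3,3,3,0],[-0.45,-0.3,3,2,0],[-0.45,-0.3,3,0,0],[-0.45,-0.3,3,0,0],[-0.45,-0.3,3,0,0],[-0.45,-0.3,3,0,0],[-0.45,-0.3,3,0,0],[-0.45,-0.4,3,0,0],[-0.45,-0.4,2,0,0],[-0.45,0,0,0,0],[-0.45,0,0,0,0]])

```text
t: 11.87
eef_pos: [0.4973, -0.0096, 0.2905]
orientation: [0.0, 0.986, 0.164, 0.0]
contact_force: [-0.2, 0.0, -0.3]
grip_width: 0.0618
```

```bash
python3 - <<'E'
from h import *
s=ctrl.state(); print(s["t"],s["eef_pos"],s["orientation"],s["grip_width"],s["contact_force"])
c,im=snap("wrist","w2.png"); c2,i2=snap("scene","s2.png"); c3,i3=snap("top","t2.png")
np.savez("w2.npz",t=c[2],M=c[3]); print(c[2],c[3])
a=cv2.resize(im[100:340,190:440],None,fx=1.6,fy=1.6,interpolation=2)
b=cv2.resize(i3[180:300,420:540],(384,384),interpolation=2); cv2.imwrite("pics/v2.png",np.hstack([a,b])[:,:,::-1])
E
```

```text
11.8667 [ 0.49732196 -0.00955042  0.29047036] [3.14698409e-04 9.86428705e-01 1.64189452e-01 3.66872236e-04] 0.06184149755169819 [-0.17274908  0.00111325 -0.3153677 ]
[0.57512566 0.01730309 0.42224407] [[ 0.32404842 -0.89780333 -0.29823113]
 [-0.94603983 -0.30715155 -0.10327904]
 [ 0.00112211  0.31560593 -0.94888969]]
```

View pics/v2.png

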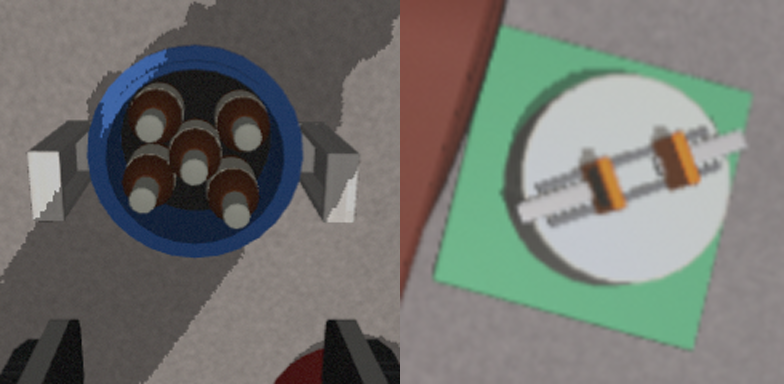

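The left crop shows five stoppers in the drum, with free places at the top (drum +x) and the bottom (−x). The right crop shows the lid lying flat on the mat. Now I measure the stoppers by mask.

```bash
cat >> h.py <<'E'
def stoppers(c,im,box,z,amin=60,amax=900,V=105):
    x0,y0,x1,y1=box; H=cv2.cvtColor(im,cv2.COLOR_RGB2HSV); m=np.zeros(im.shape[:2],np.uint8)
    m[y0:y1,x0:x1]=cv2.inRange(H,(0,0,V),(179,60,255))[y0:y1,x0:x1]
    m=cv2.morphologyEx(m,cv2.MORPH_OPEN,np.ones((7,7),np.uint8))
    n,l,s,ce=cv2.connectedComponentsWithStats(m)
    return [(s[i].tolist(),ce[i].round(1),onz(c,[ce[i]],z)[0,:2].round(4)) for i in range(1,n) if amin<s[i,4]<amax]
E
python3 - <<'E'
from h import *
im=cv2.imread("pics/w2.png")[:,:,::-1].copy(); z=np.load("w2.npz"); K,d,_,_=cam("wrist"); c=(K,d,z["t"],z["M"]); print(K[0,0])
for V in(105,):
    r=stoppers(c,im,(262,148,362,245),.089,V=V)
    for x in r: print(x)
# drum outline: blue, from wrist rim z=.072 flange .064
H=cv2.cvtColor(im,cv2.COLOR_RGB2HSV); m=cv2.inRange(H,(100,100,30),(125,255,255)); m[:100]=0;m[280:]=0
ct=max(cv2.findContours(m,0,2)[0],key=cv2.contourArea); P=onz(c,ct.reshape(-1,2),.064)[:,:2]
h=cv2.convexHull(P.astype(np.float32)); print("drum",cv2.minEnclosingCircle(h))
i3=cv2.imread("pics/t2.png")[:,:,::-1].copy(); ctp=cam("top")
s=ctrl.state(); print("q",s["q"])
# lid on mat: orange mid at z .158-.06
H=cv2.cvtColor(i3,cv2.COLOR_RGB2HSV); m=cv2.inRange(H,(5,150,100),(20,255,255)); m[:,:440]=0;m[300:]=0; ys,xs=np.nonzero(m); print("lid", onz(ctp,[(xs.min()/2+xs.max()/2,ys.min()/2+ys.max()/2)],.094))
E
```

```text
380.3500564911962
([276, 173, 15, 15, 201], array([283.1, 180. ]), array([0.5106, 0.0257]))
([337, 178, 16, 15, 205], array([344.5, 185.2]), array([ 0.5238, -0.0271]))
([304, 200, 15, 15, 194], array([311., 207.]), array([ 0.4954, -0.0054]))
([272, 218, 15, 14, 182], array([278.8, 224.7]), array([0.4701, 0.0171]))
([331, 228, 14, 14, 176], array([337.6, 234.4]), array([ 0.4787, -0.037 ]))
drum ((0.4981418550014496, -0.004637665580958128), 0.06499890983104706)
q [-2.85643585e-01 -1.90953770e-01 -1.02830272e-01  1.65879761e+00
 -3.12443812e-04  2.52902728e+00]
lid [[ 0.52815871 -0.29936409  0.094     ]]
```

```bash
python3 - <<'E'
from h import *
im=cv2.imread("pics/w2.png")[:,:,::-1].copy(); z=np.load("w2.npz"); K,d,_,_=cam("wrist"); c=(K,d,z["t"],z["M"])
r=[x[2] for x in stoppers(c,im,(262,148,362,245),.102)]; p1,p4,m,p2,p3=r; print(np.array(r).tolist(),(sum(r)/5))
D=np.array([.4977,-.0048])
for a,b in((p1,p4),(p2,p3)):
    u=(a-m)/np.linalg.norm(a-m)+(b-m)/np.linalg.norm(b-m); u/=np.linalg.norm(u); s=m+.036*u
    print("slot",s.round(4),"ang",np.arctan2(u[1],u[0]).round(3),"dists",[np.linalg.norm(s-q).round(4) for q in(a,b,m,D)],"radii",[np.linalg.norm(q-m).round(4) for q in (a,b)],[np.linalg.norm(q-D).round(4) for q in (a,b)])
ct=cam("top"); i3=cv2.imread("pics/t2.png")[:,:,::-1].copy()
for x in stoppers(ct,i3,(155,200,225,295),.100,amin=15,V=130): print(x)
E
```

```text
[[0.5131, 0.0254], [0.5258, -0.0254], [0.4985, -0.0045], [0.4742, 0.0171], [0.4825, -0.0348]] [ 0.49882 -0.00444]
slot [0.5335 0.0038] ang 0.232 dists [np.float64(0.0298), np.float64(0.0302), np.float64(0.036), np.float64(0.0368)] radii [np.float64(0.0333), np.float64(0.0344)] [np.float64(0.0339), np.float64(0.0348)]
slot [ 0.4631 -0.0109] ang -2.962 dists [np.float64(0.0301), np.float64(0.0308), np.float64(0.036), np.float64(0.0352)] radii [np.float64(0.0325), np.float64(0.0343)] [np.float64(0.0321), np.float64(0.0336)]
([157, 248, 16, 16, 223], array([164.5, 255.5]), array([0.4824, 0.3133]))
```

Request:
step_arm(increments=[[-0.45,-0.3,2.5,0,0.12],[-0.45,-0.4,2.5,0,0.12],[-0.45,-0.4,2.5,0,0.12],[-0.45,-0.4,2.5,0,0.12],[-0.45,-0.4,2.5,0,0.12],[-0.45,-0.4,2.5,0,0.12],[-0.45,-0.4,2.5,0,0.12],[-0.45,-0.4,2.5,0,0.12],[-0.45,-0.4,2.5,0,0.12],[-0.45,-0.4,2,0,0.12],[-0.45,-0.3,0.6,0,0.12],[-0.45,0,0,0,0.12]])

```text
t: 13.02
eef_pos: [0.4553, 0.2414, 0.2899]
orientation: [-0.0, 0.632, 0.775, -0.0]
contact_force: [-0.2, -0.0, 0.4]
grip_width: 0.0622
```

```bash
python3 - <<'E'
from h import *
s=ctrl.state(); print(s["t"],s["eef_pos"],s["orientation"],s["q"][[0,5]])
c,im=snap("wrist","w3.png"); np.savez("w3.npz",t=c[2],M=c[3]); print(proj(c,[(.5689,.2806,.1),(.4469,.2603,.1),(.4839,.3276,.052)]))
for x in stoppers(c,im,(0,0,640,480),.100,amax=3000): print(x)
E
```

```text
13.0167 [0.45525785 0.24143023 0.28987214] [-2.15838954e-04  6.31577467e-01  7.75312742e-01 -9.28155873e-05] [0.2332432 1.6004155]
[[453.29669602 191.35651209]
 [309.9379225  185.52893247]
 [364.1361734  113.69033714]]
([350, 94, 35, 36, 1028], array([367.1, 111.6]), array([0.4801, 0.3289]))
([151, 148, 20, 44, 538], array([160.4, 169.4]), array([0.3198, 0.2485]))
([305, 175, 16, 16, 224], array([312.5, 182.7]), array([0.4485, 0.2631]))
([448, 182, 16, 16, 216], array([455.6, 189.4]), array([0.5703, 0.2826]))
([279, 392, 38, 26, 625], array([296.3, 402. ]), array([0.4781, 0.0323]))
([322, 408, 12, 11, 116], array([327.4, 413. ]), array([0.5132, 0.0246]))
([453, 434, 55, 46, 1726], array([476.5, 460.8]), array([ 0.6955, -0.011 ]))
```

View pics/w3.png

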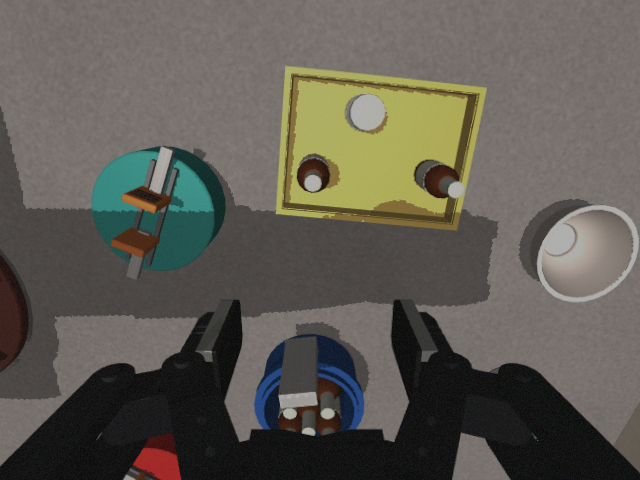

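The wrist view shows the bottle stoppers at (312,183) and (456,189), the jar at (367,112) and the turquoise lid standing clear. The jaws now lie along the line through both free places. I go to the −x bottle (bottle_a).

Request:
step_arm(increments=[[-0.2,-0.35,1.05,-2,0],[-0.2,-0.35,1.05,-2.5,0],[-0.2,0,0,-3,0],[-0.2,0,0,-3,0],[-0.2,0,0,-3,0],[-0.2,0,0,-2,0],[-0.2,0,0,-1,0],[-0.2,0,0,0,0],[-0.2,0,0,0,0]])

```text
t: 13.82
eef_pos: [0.4488, 0.2612, 0.1257]
orientation: [0.0, 0.635, 0.773, 0.0]
contact_force: [-0.5, -0.0, 0.5]
grip_width: 0.0514
```

```bash
python3 - <<'E'
from h import *
s=ctrl.state(); print(s["t"],s["eef_pos"],s["orientation"])
c,im=snap("wrist","w4.png"); np.savez("w4.npz",t=c[2],M=c[3]); print(proj(c,[(.448,.2625,.1)]))
for x in stoppers(c,im,(150,100,500,480),.100,amax=3000): print(x)
E
```

```text
13.8167 [0.44877023 0.26121103 0.12569586] [8.89944134e-05 6.34996222e-01 7.72515235e-01 4.33362415e-05]
[[312.68402263 293.44786748]]
([379, 122, 60, 61, 2934], array([408.3, 152.1]), array([0.4741, 0.3328]))
([301, 279, 27, 25, 589], array([314. , 291.1]), array([0.4484, 0.2638]))
([150, 431, 38, 49, 1476], array([170.7, 458.6]), array([0.39  , 0.1462]))
([445, 431, 49, 49, 1606], array([463.5, 459.7]), array([0.5503, 0.177 ]))
```

Request:
step_arm(increments=[[-0.2,0,0.2,-1,0],[-0.2,0,0,-1,0],[-0.2,0,0,-1,0],[-0.2,0,0,-0.9,0],[-0.2,0,0,0,0],[-0.2,0,0,0,0],[0.3,0,0,0,0],[0.5,0,0,0,0],[0.6,0,0,0,0],[0.7,0,0,0,0],[0.7,0,0,0,0],[0.7,0,0,0,0]])

```text
t: 14.87
eef_pos: [0.4485, 0.2638, 0.0867]
orientation: [0.0, 0.634, 0.773, 0.0]
contact_force: [-1.5, 0.1, 5.5]
grip_width: 0.0135
```

Request:
step_arm(increments=[[0.75,0,0,0.5,0],[0.75,0,0,1,0],[0.75,0,0,2,0],[0.75,0,0,2.5,0],[0.75,0,0,2.5,0],[0.75,0,0,2.5,0],[0.75,0,0,2.5,0],[0.75,0,0,1.5,0],[0.75,0,-0.8,0,0],[0.75,0.1,-1.6,0,0],[0.75,0.1,-2.2,0,0],[0.75,0.15,-2.5,0,0]])

```text
t: 15.87
eef_pos: [0.4512, 0.192, 0.2353]
orientation: [-0.0, 0.634, 0.774, -0.0]
contact_force: [0.9, 0.2, -0.8]
grip_width: 0.0125
```

Request:
step_arm(increments=[[0.75,0.15,-2.5,0,0],[0.75,0.15,-2.5,0,0],[0.75,0.15,-2.5,0,0],[0.75,0.15,-2.5,0,0],[0.75,0.15,-2.5,0,0],[0.75,0.15,-2.5,0,0],[0.75,0.1,-2,0,0],[0.75,0.1,-1.6,0,0],[0.75,0.1,-1,0,0],[0.75,0.05,-0.5,0,0],[0.75,0,0,0,0],[0.75,0,0,0,0]])

```text
t: 16.87
eef_pos: [0.4641, -0.0079, 0.2359]
orientation: [-0.0, 0.634, 0.773, 0.0]
contact_force: [0.7, -0.3, -2.1]
grip_width: 0.0127
```

```bash
python3 - <<'E'
from h import *
s=ctrl.state(); print(s["t"],s["eef_pos"],s["orientation"],s["grip_width"],s["contact_force"])
c,im=snap("wrist","w5.png"); np.savez("w5.npz",t=c[2],M=c[3])
for x in stoppers(c,im,(150,100,520,480),.102,amax=3000): print(x)
print(proj(c,[(.4631,-.0109,.102)]))
i2=snap("scene")[1]
cv2.imwrite("pics/v5.png",np.hstack([cv2.resize(im[60:480,110:530],(390,390)),cv2.resize(i2[130:300,250:420],(390,390),interpolation=2)])[:,:,::-1])
E
```

```text
16.8667 [ 0.46410771 -0.00791504  0.2358583 ] [-2.60376932e-04  6.34151096e-01  7.73209104e-01  4.38957847e-05] 0.012718950405923643 [ 0.71391029 -0.3124448  -2.06820806]
([326, 187, 19, 19, 310], array([334.8, 196. ]), array([0.4736, 0.0178]))
([382, 186, 19, 20, 317], array([390.8, 195.6]), array([0.5126, 0.0259]))
([353, 223, 18, 17, 273], array([361.3, 231. ]), array([ 0.4981, -0.004 ]))
([381, 256, 18, 17, 259], array([389.5, 263.8]), array([ 0.5251, -0.0251]))
([299, 330, 35, 38, 1092], array([317. , 347.7]), array([ 0.486 , -0.1086]))
([320, 426, 11, 8, 85], array([325. , 429.6]), array([ 0.51  , -0.1923]))
[[312.62709662 230.93719803]]
```

View pics/v5.png

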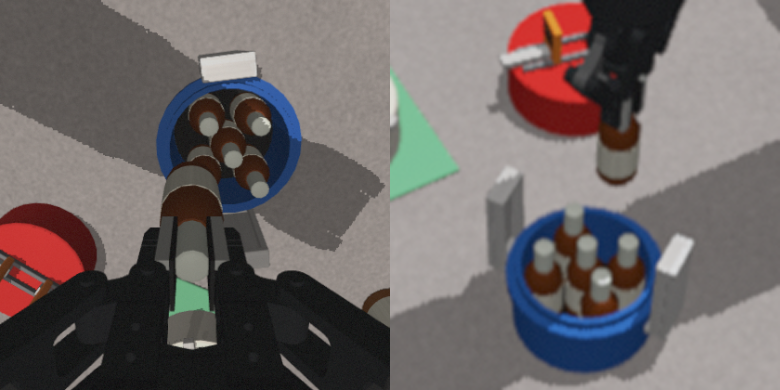

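The pictures show the bottle hanging upright over the −x free place, and the packed bottles unmoved. I shift 3 mm to centre, then lower.

```bash
python3 - <<'E'
from h import *
z=np.load("w5.npz"); K,d,_,_=cam("wrist"); c=(K,d,z["t"],z["M"])
print(proj(c,[(.4641,-.0079,.2492),(.4641,-.0079,.236),(.4641,-.0079,.2358-.0827)]),onz(c,[(317,347.7)],.236))
E
```

```text
[[313.1079967  345.77014632]
 [313.37919895 326.29816216]
 [314.41473639 252.19275659]] [[ 0.46747177 -0.01741398  0.236     ]]
```

Request:
step_arm(increments=[[0.75,-0.1,-0.3,-1,0],[0.75,0,0,-1.5,0],[0.75,0,0,-1.5,0],[0.75,0,0,-1.5,0],[0.75,0,0,-1.5,0],[0.75,0,0,-0.8,0],[0.75,0,0,0,0],[0.75,0,0,0,0]])

```text
t: 17.63
eef_pos: [0.463, -0.011, 0.1579]
orientation: [-0.0, 0.634, 0.773, -0.0]
contact_force: [-0.2, 0.0, -0.5]
grip_width: 0.0126
```

Request:
step_arm(increments=[[0.75,0,0,-0.4,0],[0.75,0,0,-0.4,0],[0.75,0,0,-0.3,0],[0.75,0,0,-0.3,0],[0.75,0,0,-0.2,0],[0.75,0,0,-0.2,0],[0.75,0,0,-0.2,0],[0.75,0,0,-0.2,0]])

```text
t: 18.3
eef_pos: [0.4633, -0.0113, 0.136]
orientation: [0.0, 0.634, 0.773, 0.0]
contact_force: [-0.1, 0.2, -1.2]
grip_width: 0.0126
```

Request:
step_arm(increments=[[0.75,0,0,-0.2,0],[0.75,0,0,-0.2,0],[0.75,0,0,-0.2,0],[0.75,0,0,-0.2,0],[0.75,0,0,-0.2,0]])

```text
t: 18.72
eef_pos: [0.4633, -0.0113, 0.1259]
orientation: [0.0, 0.634, 0.773, 0.0]
contact_force: [0.2, -0.0, -1.9]
grip_width: 0.013
```

Request:
step_arm(increments=[[0.75,0,0,-0.3,0],[0.75,0,0,-0.3,0],[0.75,0,0,-0.3,0],[0.75,0,0,-0.3,0],[0.75,0,0,-0.3,0],[0.75,0,0,-0.3,0],[0.75,0,0,-0.3,0],[0.75,0,0,-0.3,0]])

```text
t: 19.38
eef_pos: [0.4632, -0.0113, 0.1018]
orientation: [0.0, 0.634, 0.773, -0.0]
contact_force: [-1.6, -0.3, -0.5]
grip_width: 0.0129
```

Request:
step_arm(increments=[[0.75,0,0,-0.3,0],[0.75,0,0,-0.2,0],[0.75,0,0,-0.2,0],[0.75,0,0,-0.2,0],[0.75,0,0,0,0]])

```text
t: 19.8
eef_pos: [0.4632, -0.0112, 0.0927]
orientation: [-0.0, 0.634, 0.773, -0.0]
contact_force: [-0.2, 0.0, -2.2]
grip_width: 0.0128
```

Request:
step_arm(increments=[[0.75,0,0,-0.1,0],[0.75,0,0,-0.1,0],[0.75,0,0,-0.1,0],[0.75,0,0,0,0]])

```text
t: 20.13
eef_pos: [0.4633, -0.0113, 0.0899]
orientation: [0.0, 0.634, 0.773, 0.0]
contact_force: [0.9, 0.6, -1.6]
grip_width: 0.0131
```

Request:
step_arm(increments=[[0.75,0,0,-0.1,0],[0.75,0,0,-0.05,0],[0.75,0,0,0,0]])

```text
t: 20.38
eef_pos: [0.4634, -0.0113, 0.0888]
orientation: [0.0, 0.634, 0.773, 0.0]
contact_force: [-1.2, -0.3, 0.0]
grip_width: 0.0127
```

Request:
step_arm(increments=[[0.75,0,0,-0.1,0],[0.7,0,0,0,0],[0.65,0,0,0,0],[0.6,0,0,0,0],[0.5,0,0,0,0],[0.5,0,0,0,0],[0.5,0,0,0,0],[0.5,0,0,0.5,0],[0.5,0,0,1,0],[0.5,0,0,2,0],[0.5,0,0,3,0],[0.5,0,0,3,0]])

```text
t: 21.38
eef_pos: [0.4628, -0.0111, 0.1841]
orientation: [-0.0, 0.634, 0.773, -0.0]
contact_force: [0.4, 0.1, -0.2]
grip_width: 0.0216
```

Request:
step_arm(increments=[[0.5,0,0,4,0],[0.3,0,0,4,0],[0.1,0.5,1.5,2,0],[-0.2,1,2.5,0,0],[-0.2,1,2.5,0,0],[-0.2,1,2.5,0,0],[-0.2,1,2.5,0,0],[-0.2,1,2.5,0,0],[-0.2,1,2.5,0,0],[-0.2,1,2.5,0,0],[-0.2,1,2.5,0,0],[-0.2,1,2.5,0,0]])

```text
t: 22.38
eef_pos: [0.5586, 0.2301, 0.2836]
orientation: [0.0, 0.634, 0.773, 0.0]
contact_force: [0.3, 0.1, 0.6]
grip_width: 0.0511
```

```bash
python3 - <<'E'
from h import *
s=ctrl.state(); print(s["t"],s["eef_pos"],s["orientation"],s["contact_force"])
c,im=snap("wrist","w6.png"); np.savez("w6.npz",t=c[2],M=c[3]); print(proj(c,[(.570,.282,.1)]))
c3,i3=snap("top","t6.png");c2,i2=snap("scene","s6.png")
for x in stoppers(c,im,(0,0,640,480),.102,amax=3000): print(x)
for x in stoppers(c3,i3,(300,210,380,285),.102,amin=20,V=120): print("top",x)
cv2.imwrite("pics/v6.png",np.hstack([cv2.resize(im,(400,300)),cv2.resize(i2[190:310,270:400],(400,300),interpolation=2)])[:,:,::-1])
E
```

```text
22.3833 [0.55858338 0.23013682 0.28359191] [3.11030475e-04 6.34091194e-01 7.73258142e-01 3.26656970e-04] [0.2741849  0.09599819 0.61916198]
[[340.84847094 152.42108492]]
([240, 56, 36, 38, 1118], array([257.5,  74.7]), array([0.4946, 0.3272]))
([334, 143, 17, 18, 260], array([342. , 151.6]), array([0.5706, 0.283 ]))
([260, 194, 10, 7, 70], array([264.5, 197. ]), array([0.5149, 0.2336]))
([139, 431, 50, 49, 1586], array([169.3, 459.6]), array([ 0.4555, -0.0802]))
([445, 430, 49, 50, 1648], array([463.3, 459.1]), array([ 0.7756, -0.0157]))
top ([300, 210, 24, 27, 441], array([308.8, 220.1]), array([0.5491, 0.0482]))
top ([354, 210, 21, 12, 201], array([364. , 214.5]), array([ 0.5599, -0.0528]))
top ([371, 225, 9, 19, 163], array([375.2, 234.3]), array([ 0.5237, -0.0732]))
top ([358, 250, 22, 35, 471], array([371.6, 271. ]), array([ 0.4567, -0.0667]))
top ([308, 276, 10, 9, 87], array([312.4, 280.1]), array([0.4395, 0.0406]))
```

View pics/v6.png

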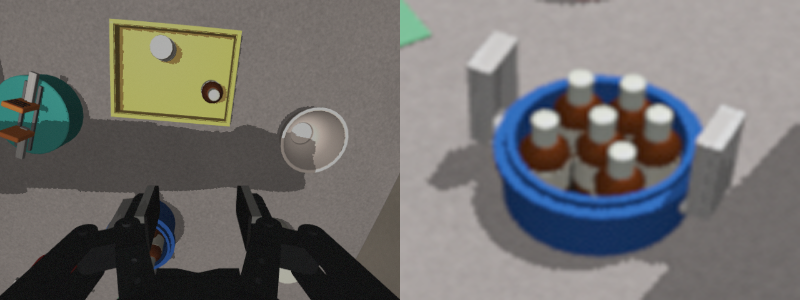

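The view shows bottle_b's stopper at (342,152), the jar unmoved, and six bottles standing upright in the drum. Next I take bottle_b.

Request:
step_arm(increments=[[-0.2,0.4,1.8,0,0],[-0.2,0.4,1.8,-2,0],[-0.2,0.4,1.7,-2.5,0],[-0.2,0,0,-3,0],[-0.2,0,0,-3,0],[-0.2,0,0,-3,0],[-0.2,0,0,-1.8,0],[-0.2,0,0,-0.5,0],[-0.2,0,0,0,0],[-0.2,0,0,0,0]])

```text
t: 23.37
eef_pos: [0.5709, 0.2813, 0.1264]
orientation: [0.001, 0.634, 0.773, 0.001]
contact_force: [0.6, 1.1, -0.2]
grip_width: 0.0511
```

```bash
python3 - <<'E'
from h import *
s=ctrl.state(); print(s["t"],s["eef_pos"],s["orientation"])
c,im=snap("wrist","w7.png")
for x in stoppers(c,im,(150,100,500,420),.100,amax=3000): print(x)
E
```

```text
23.3667 [0.57092896 0.2813447  0.12639649] [5.58541925e-04 6.34351868e-01 7.73043950e-01 6.67610088e-04]
([150, 114, 57, 62, 2877], array([177.4, 144.7]), array([0.5031, 0.3375]))
([305, 279, 15, 13, 160], array([312.2, 284.4]), array([0.5691, 0.2868]))
```

Request:
step_arm(increments=[[-0.2,0,0.2,-1,0],[-0.2,0,0,-1,0],[-0.2,0,0,-1,0],[-0.2,0,0,-1,0],[-0.2,0,0,0,0],[-0.2,0,0,0,0],[0.3,0,0,0,0],[0.5,0,0,0,0],[0.6,0,0,0,0],[0.7,0,0,0,0],[0.7,0,0,0,0],[0.7,0,0,0,0]])

```text
t: 24.42
eef_pos: [0.5705, 0.2838, 0.0853]
orientation: [0.0, 0.634, 0.773, 0.0]
contact_force: [-1.2, 0.3, 5.9]
grip_width: 0.0139
```

Request:
step_arm(increments=[[0.75,0,0,0.5,0],[0.75,0,0,1,0],[0.75,0,0,2,0],[0.75,0,0,2.5,0],[0.75,0,0,2.5,0],[0.75,0,0,2.5,0],[0.75,0,0,2.5,0],[0.75,0,0,1.5,0],[0.75,0,-0.8,0,0],[0.75,-0.2,-1.6,0,0],[0.75,-0.3,-2.2,0,0],[0.75,-0.3,-2.5,0,0]])

```text
t: 25.42
eef_pos: [0.5617, 0.2121, 0.2335]
orientation: [-0.0, 0.634, 0.774, -0.0]
contact_force: [0.3, -0.1, -1.3]
grip_width: 0.0128
```

Request:
step_arm(increments=[[0.75,-0.3,-2.5,0,0],[0.75,-0.3,-2.5,0,0],[0.75,-0.3,-2.5,0,0],[0.75,-0.4,-2.5,0,0],[0.75,-0.4,-2.5,0,0],[0.75,-0.4,-2.5,0,0],[0.75,-0.4,-2.5,0,0],[0.75,-0.3,-1.8,0,0],[0.75,-0.2,-1.2,0,0],[0.75,0,-0.4,0,0],[0.75,0,0,0,0],[0.75,0,0,0,0]])

```text
t: 26.42
eef_pos: [0.5323, 0.0042, 0.2343]
orientation: [-0.0, 0.634, 0.773, 0.0]
contact_force: [0.0, -0.4, -0.8]
grip_width: 0.0131
```

```bash
python3 - <<'E'
from h import *
s=ctrl.state(); print(s["t"],s["eef_pos"],s["orientation"],s["grip_width"],s["contact_force"])
c,im=snap("wrist","w8.png"); np.savez("w8.npz",t=c[2],M=c[3])
for x in stoppers(c,im,(150,100,520,480),.102,amax=3000): print(x)
i2=snap("scene")[1]
cv2.imwrite("pics/v8.png",np.hstack([cv2.resize(im[60:480,110:530],(390,390)),cv2.resize(i2[130:300,250:420],(390,390),interpolation=2)])[:,:,::-1])
E
```

```text
26.4167 [0.53227643 0.0041745  0.23434621] [-1.81917721e-04  6.34131996e-01  7.73224787e-01  8.79820875e-05] 0.013115373126050411 [ 0.04505451 -0.43102634 -0.78080679]
([210, 113, 60, 33, 1565], array([240.2, 129.2]), array([0.4696, 0.0625]))
([229, 185, 19, 18, 300], array([237.8, 193.5]), array([0.4739, 0.0185]))
([285, 185, 19, 19, 309], array([293.9, 194.1]), array([0.513 , 0.0259]))
([258, 221, 18, 18, 282], array([266.6, 229.7]), array([ 0.4981, -0.004 ]))
([211, 223, 18, 17, 267], array([219.3, 231.1]), array([ 0.4644, -0.0118]))
([232, 259, 18, 17, 257], array([240.5, 267.1]), array([ 0.4834, -0.037 ]))
([299, 333, 36, 60, 1850], array([317.1, 361.3]), array([ 0.5566, -0.1085]))
([150, 368, 11, 11, 112], array([154.8, 372.7]), array([ 0.4247, -0.1476]))
```

View pics/v8.png

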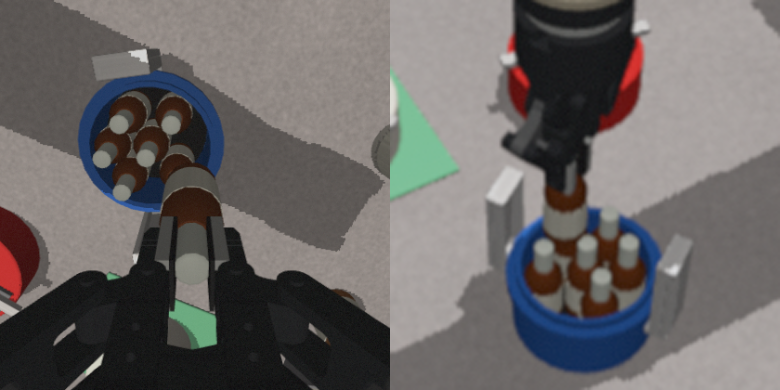

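The pictures show bottle_b upright above the +x place, with the first bottle at (.464,−.012) and all the others in order.

Request:
step_arm(increments=[[0.75,0.05,0,-1,0],[0.75,0,0,-1.5,0],[0.75,0,0,-1.5,0],[0.75,0,0,-1.5,0],[0.75,0,0,-1.5,0],[0.75,0,0,-0.8,0],[0.75,0,0,0,0],[0.75,0,0,0,0]])

```text
t: 27.18
eef_pos: [0.5326, 0.0041, 0.1564]
orientation: [-0.0, 0.634, 0.773, -0.0]
contact_force: [0.7, -0.3, -0.5]
grip_width: 0.0127
```

Request:
step_arm(increments=[[0.75,0,0,-0.4,0],[0.75,0,0,-0.4,0],[0.75,0,0,-0.2,0],[0.75,0,0,-0.2,0],[0.75,0,0,-0.2,0],[0.75,0,0,-0.2,0],[0.75,0,0,-0.2,0],[0.75,0,0,-0.2,0]])

```text
t: 27.85
eef_pos: [0.533, 0.0037, 0.1366]
orientation: [0.0, 0.634, 0.773, 0.0]
contact_force: [-0.0, -0.0, -0.0]
grip_width: 0.013
```

Request:
step_arm(increments=[[0.75,0,0,-0.2,0],[0.75,0,0,-0.2,0],[0.75,0,0,-0.2,0],[0.75,0,0,-0.2,0],[0.75,0,0,-0.2,0]])

```text
t: 28.27
eef_pos: [0.5328, 0.0037, 0.1264]
orientation: [0.0, 0.634, 0.773, 0.0]
contact_force: [0.4, -0.3, -0.6]
grip_width: 0.0132
```

Request:
step_arm(increments=[[0.75,0,0,-0.2,0],[0.75,0,0,-0.3,0],[0.75,0,0,-0.3,0],[0.75,0,0,-0.3,0],[0.75,0,0,-0.3,0],[0.75,0,0,-0.3,0],[0.75,0,0,-0.3,0]])

```text
t: 28.85
eef_pos: [0.5328, 0.0037, 0.1063]
orientation: [0.0, 0.634, 0.773, 0.0]
contact_force: [-0.3, -0.3, -0.1]
grip_width: 0.0132
```

Request:
step_arm(increments=[[0.75,0,0,-0.3,0],[0.75,0,0,-0.3,0],[0.75,0,0,-0.3,0],[0.75,0,0,-0.3,0],[0.75,0,0,-0.2,0],[0.75,0,0,-0.1,0],[0.75,0,0,-0.1,0],[0.75,0,0,-0.1,0],[0.75,0,0,0,0]])

```text
t: 29.6
eef_pos: [0.5327, 0.0037, 0.0894]
orientation: [-0.0, 0.634, 0.773, -0.0]
contact_force: [0.2, 0.5, -0.9]
grip_width: 0.0132
```

Request:
step_arm(increments=[[0.75,0,0,-0.1,0],[0.75,0,0,-0.1,0],[0.75,0,0,-0.05,0],[0.75,0,0,0,0]])

```text
t: 29.93
eef_pos: [0.5329, 0.0037, 0.0874]
orientation: [0.0, 0.634, 0.773, 0.0]
contact_force: [-0.3, -0.1, 3.3]
grip_width: 0.0125
```

Request:
step_arm(increments=[[0.75,0,0,-0.1,0],[0.75,0,0,0,0]])

```text
t: 30.1
eef_pos: [0.5332, 0.0036, 0.0874]
orientation: [0.001, 0.634, 0.773, 0.0]
contact_force: [-3.2, 0.6, 9.9]
grip_width: 0.0127
```

On the floor. Release and withdraw, then check all.

Request:
step_arm(increments=[[0.75,0,0,0.08,0],[0.7,0,0,0,0],[0.65,0,0,0,0],[0.6,0,0,0,0],[0.5,0,0,0,0],[0.5,0,0,0,0],[0.5,0,0,0,0],[0.5,0,0,0.5,0],[0.5,0,0,1,0],[0.5,0,0,2,0],[0.5,0,0,3,0],[0.5,0,0,3,0]])

```text
t: 31.1
eef_pos: [0.532, 0.0039, 0.1831]
orientation: [-0.001, 0.634, 0.773, -0.0]
contact_force: [1.0, -0.6, -0.2]
grip_width: 0.0213
```

Request:
step_arm(increments=[[0.5,0,0,4,0],[0.3,0,0,4,0],[0.1,-0.5,-1.5,2,0],[0,-0.5,-2,0,0],[0,-0.5,-2,0,0],[0,-0.5,-1.5,0,0],[0,-0.5,-1,0,0],[0,0,0,0,0],[0,0,0,0,0]])

```text
t: 31.85
eef_pos: [0.5076, -0.0763, 0.2823]
orientation: [0.0, 0.635, 0.773, 0.0]
contact_force: [0.1, -0.1, 0.2]
grip_width: 0.0424
```

```bash
python3 - <<'E'
from h import *
s=ctrl.state(); print(s["t"],s["eef_pos"],s["contact_force"])
c,im=snap("wrist","w9.png"); print(proj(c,[(.498,-.0045,.102)]))
for x in stoppers(c,im,(100,40,560,330),.102,amax=600): print(x)
i2=snap("scene")[1]; i3=snap("top")[1]; u,v=proj(c,[(.498,-.0045,.1)])[0].astype(int); y0=max(0,v-100);x0=max(0,u-100)
cv2.imwrite("pics/v9.png",np.hstack([cv2.resize(im[y0:y0+200,x0:x0+200],(390,390)),cv2.resize(i2[130:300,250:420],(390,390),interpolation=2)])[:,:,::-1]); cv2.imwrite("pics/t9.png",i3[:,:,::-1])
H=cv2.cvtColor(i3,cv2.COLOR_RGB2HSV); m=cv2.inRange(H,(5,150,100),(20,255,255)); m[:,:440]=0;m[300:]=0; ys,xs=np.nonzero(m); print("lid", onz(cam("top"),[(xs.min()/2+xs.max()/2,ys.min()/2+ys.max()/2)],.094) if len(xs) else None)
E
```

```text
31.85 [ 0.50760156 -0.07634456  0.28228125] [ 0.09663387 -0.13167164  0.2304415 ]
[[320.5360723  122.40934565]]
([258, 40, 31, 16, 395], array([273.3,  46.1]), array([0.4524, 0.0428]))
([287, 77, 18, 19, 288], array([295.5,  86.1]), array([0.4738, 0.0182]))
([337, 76, 19, 20, 315], array([346. ,  85.6]), array([0.5118, 0.0262]))
([313, 114, 17, 17, 252], array([320.7, 122.1]), array([ 0.4981, -0.0042]))
([358, 114, 18, 18, 287], array([366.5, 122.4]), array([0.5336, 0.0026]))
([269, 116, 17, 17, 249], array([276.8, 123.8]), array([ 0.4643, -0.0122]))
([339, 150, 17, 17, 241], array([347. , 158.1]), array([ 0.5246, -0.0276]))
([287, 152, 17, 17, 240], array([295., 160.]), array([ 0.4835, -0.0373]))
lid None
```

The numbers show seven stoppers in a regular hexagon at the seated height, 36 mm or less from the drum axis, with the arm clear and at rest. I hand in.

```bash
python3 -c "
from station import ctrl
print(ctrl.job_done())"
```

```text
the job is handed in; nothing more can be done
None
```

I pinched both buttons to their stop, lifted the lid straight off, laid it flat on the mat and lowered both bottles into the free places. I handed the job in at about 32 s of the 72 s allowed; it reports no verdict.

- **Buttons:** the jaws closed in small steps to 36 mm, the full-in width. No sensor reports the pinch force, so I judged it only by how little the fingers lagged behind their command.
- **Lid:** the last measurement puts its centre about 5 mm from the mat's, and the picture after release shows it flat and right way up.
- **Bottles:** each touched the drum floor within a millimetre or so of the height worked out from its grasp. The wrist force stayed at 10 N or less in every reading while lowering them. A wrist picture after the second release gave seven stoppers in a regular hexagon at seated height, all within 37 mm of the drum axis (limit 45 mm). The arm was clear of everything.

Two final checks did not work. The last top view could not re-measure the lid (no orange was found, probably because the arm covered it). The last close-up was refused because the 12-picture limit was reached, so the second bottle's final pose rests on numbers only.

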